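Tip the tea box over and push it home

ROBOT

A 6-joint arm with a two-finger parallel gripper is mounted at the origin on a cart in front of the work surface, level with it; the furniture and walls round the work are solid. World frame = base frame: x ahead of the robot, y to its left, z up, the work surface at z = 0. Lengths are in m, angles in rad, forces in N, time in s.
With the tool pointing down it reaches from about 0.325 to 0.75 m from the base axis. Payload 7.6 kg.
Tool frame: the origin (TCP) lies on the centre line of the jaws, within the pads' length; the fingertips stand bot.tips_ahead ahead of it and the grasp point (between the pads) is the TCP (bot.tips_ahead is the distance from the TCP to the fingertips, in m); z points along the fingers, x is the direction in which the jaws open and shut, and the axes are right-handed (so a half turn about z gives the same grasp; the last joint's range is limited). The gripper opens to 85 mm and grips with 20 to 120 N. Pads are 22 mm wide; open, the fingers measure 114 mm over their backs; the gripper's body (76 mm by 85 mm) begins 54 mm behind the grasp point. The pads swing forward as they close: fully open they stand 13 mm farther back than shut.
Start: joints at [-1.183, 0.052, 1.401, -0, 1.689, -0.07], TCP at [0.232, -0.471, 0.25] pointing down, gripper open.
Joint ranges: [-2.9, 2.9], [-0.91, 2.17], [0.12, 2.37], [-1.06, 4.2], [0.26, 2.73], [-2.93, 2.93]. Speed limits (rad/s): [2.57, 2.57, 3.01, 3.14, 3.14, 3.14].

INTERFACE

Orientations are given as a unit quaternion [w, x, y, z].
In Python, from plant import bot gives the robot as it stands.
- The arm moves only by the shell command python3 -m jog 'ROWS' [FORCE]. ROWS is JSON, a list that holds one entry, the list of rows, each a list of 7 numbers: the shift along the world's x, y, z in units of 0.04 m (1.0 is 0.04 m), then the turn, a rotation vector about the world's x, y, z in units of 4 degrees (1.0 is 4 degrees), then the gripper command: -1 is fully open, 1 is shut, values between are in proportion. A call has exactly 10 rows; each row shifts and turns the pose as measured when the row begins; what a row does not reach is not made up. A row lasts 1/8 s, in which the tool goes at most 62.5 mm and 10.7 degrees, less where a joint would pass 70% of its speed; a pose out of reach is approached as far as the arm can. A call with a number of a shift or a turn outside -1 to 1 is refused whole. A call with a gripper value outside its range is refused whole. The fingers move at their own pace and stop on an object; FORCE is the grip in N (left out, the last holds). Time passes only in rows, so rows that do not move let the fingers close, or fill a call up. It gives the time, the measured TCP pose, the force and the opening at its end, in the units of the state.
- bot.get_state(): the state, without advancing time (a new reading comes with each control period).
- bot.read_camera(name): name is "scene" or "top"; returns a dict with "image" (420x560x3 uint8, red, green, blue), "depth" (420x560 float32, m along the optical axis (not along the pixel's ray), 0 where there is no reading), "vfov" (degrees; the focal length in pixels is half the picture's height over the tangent of half this angle, whatever the lens; pixels are square), "cx", "cy" (the principal point, pixels), "dist_coeffs" ([k1, k2, p1, p2, k3] as OpenCV has them; the pictures are not rectified), "world_from_camera" (4x4, takes a point from camera to world coordinates). Camera axes: x right, y down, z forward; pixel columns grow to the right and rows downward; lengths in m; the calibration is good to about 2 mm. A picture is of the moment at which its call begins.
- bot.sign_off(): hands the job in, once; it reports no verdict.
The state is a dict: "t": time; "joint_positions": joint angles; "qd": joint speeds; "joint_efforts": joint torques, N m; "eef_pos": TCP position; "eef_rot": TCP orientation; "ft_force": force on the tool from outside, world axes, zero at the start; "ft_torque": the same for the moment, N m; "grip_width": finger opening in m.
Only numpy, scipy, OpenCV 4.12 (cv2) and the standard library are available. Lean on these libraries where they do the work, as an engineer would, in place of code of your own. Each camera call takes 0.05 s, during which the arm holds its last target. There are 200 camera calls.

TASK

The tea box stands on its end in front of the wooden bay. Using only pushes with the fingers, tip it over towards the bay so that it lies flat on its bottom with its lid up, then push it along the table into the bay until its far end rests against the back wall. Never pick the box up, and leave the mug, the tin and the spice jar where they are.

Things in the scene. Friction and masses are not known exactly. Their poses are not given: they have to be found in the camera images.
- tea_box: Dark blue cardboard tea box, loose closed block, 0.14 to 0.28 kg, 70 (x) x 130 (y) x 74 mm (z, bottom to lid). Origin: centre of its bottom face; +z from bottom to lid, +y along its length. At the start it stands on its -y end (130 mm tall, +y up), 23 to 58 mm too far from the bay's lips to hit them in falling; the lid face looks away from the bay to within 7 degrees.
- tea_box_mid (a point): Middle of the tea box, 37 mm above its bottom; axes as the box's. 65 mm above the table while the box stands, 37 mm when it lies lid up. Pushed on the lid face near the upper end (100 mm up or more) towards the bay, the box pivots on its lower edge and past about 30 degrees falls by itself; pushed low it slides. Lying, it points at the bay and slides when its end is pushed.
- tea_bay: Low wooden bay fixed to the table: two side walls and a back wall, 45 mm high, 10 mm thick, no floor (the table goes on inside), open at the front. Origin: on the table, in the middle of the inside; +x points from the mouth to the back wall, z up. Inside 100 mm wide (y -50 to +50 mm), 110 mm deep (x -55 to +55 mm). Before the mouth the side walls flare out (inner faces to x = -87, y = +-68 mm).
- tea_bay_back (a point): Foot of the back wall's inner face, on the bay's midline (bay x = +55 mm, y = 0), at table height; axes as the bay's. The 130 mm long tea box goes in lengthwise and rests against this wall; fully home its near end sticks out 20 mm from the 110 mm deep bay and its middle is at bay x = -10 mm.
- mug: White spotted mug, 91 mm high, 82 mm across, with a handle; origin at the centre of its underside. A bystander behind the bay's back wall; leave it alone.
- tin: Small round food tin, 58 mm across, 72 mm high; origin at the centre of its underside. A bystander beside the bay, about 150 mm from its midline on the bay's -y side; leave it alone.
- jar: Spice jar with a screw cap, 45 mm across, 97 mm high; origin at the centre of its underside. A bystander about 160 mm from the bay's midline on its -y side; leave it alone.
Not all that is in view belongs to the job. What is shaped like the tea_box but purple or red is not meant.

How it is judged:
By the outcome, as a careful person would: the job done as asked, in the order asked, and still so for the second after the job is handed in, with the robot touching nothing.
It also fails if it takes over 51 s, if anything falls off the work surface, if the arm or the gripper's body presses on something with over 40 N, if the wrist force passes 120 N, or if a joint passes its speed limit or range.

## Working session

There is one attempt and no reset: what is moved stays moved. The work goes in short steps, Python scripts to look and compute and a shell command to move; the robot and the scene stay as the last step left them, time stands still between calls to the robot, and variables do not carry over. Pictures are saved under pics/ and viewed, about 8 in all and at most 12, crops included, and the job is handed in when it is done.

```bash
mkdir -p pics; cat > h.py <<'E'
import numpy as np, cv2
from plant import bot
def K(c):
    h,w=c["image"].shape[:2]; f=h/2/np.tan(np.radians(c["vfov"])/2)
    return np.array([[f,0,c["cx"]],[0,f,c["cy"]],[0,0,1.]])
def ray(c,uv,z):
    "pixels -> world points on plane z"
    p=cv2.undistortPoints(np.array(uv,float).reshape(-1,1,2),K(c),np.array(c["dist_coeffs"],float)).reshape(-1,2)
    T=np.array(c["world_from_camera"]); d=np.c_[p,np.ones(len(p))]@T[:3,:3].T; o=T[:3,3]
    return o+d*((z-o[2])/d[:,2])[:,None]
def cloud(c):
    "HxWx3 world points from depth"
    h,w=c["depth"].shape; v,u=np.mgrid[:h,:w]
    p=cv2.undistortPoints(np.stack([u,v],-1).astype(float).reshape(-1,1,2),K(c),np.array(c["dist_coeffs"],float)).reshape(-1,2)
    P=np.c_[p,np.ones(len(p))]*c["depth"].reshape(-1,1)
    T=np.array(c["world_from_camera"]); P=P@T[:3,:3].T+T[:3,3]
    P[c["depth"].ravel()==0]=np.nan
    return P.reshape(h,w,3)
def save(c,n): cv2.imwrite(f"pics/{n}.png",c["image"][:,:,::-1])
E
python3 - <<'E'
from h import *
for n in("scene","top"):
    c=bot.read_camera(n); save(c,n+"0"); print(n,np.array(c["world_from_camera"]).round(2).tolist())
print(bot.tips_ahead,bot.get_state())
E
```

```text
scene [[-0.87, -0.22, 0.44, 0.01], [-0.49, 0.35, -0.8, 1.02], [0.02, -0.91, -0.41, 0.62], [0.0, 0.0, 0.0, 1.0]]
top [[-0.01, -1.0, 0.08, 0.48], [-1.0, 0.01, -0.03, -0.02], [0.03, -0.08, -1.0, 1.09], [0.0, 0.0, 0.0, 1.0]]
0.019 {'t': 0.1, 'joint_positions': array([-1.18330917e+00,  5.27719014e-02,  1.40164005e+00,  3.03704441e-05,
        1.68858950e+00, -7.02755562e-02]), 'qd': array([ 2.06119898e-04, -1.66426809e-03, -6.41174154e-04,  4.93534977e-05,
        6.99366982e-04, -1.01120267e-03]), 'joint_efforts': array([ 5.96204991e-04, -3.82583964e+01, -3.60985744e+01, -8.67240146e-05,
        4.82545860e-03,  1.02931023e-05]), 'eef_pos': array([ 0.2319665, -0.4707022,  0.2495491]), 'eef_rot': array([-4.25379691e-04,  8.49100917e-01, -5.28230193e-01, -5.61656143e-04]), 'ft_force': array([-0.53825951, -0.28746219,  0.09781959]), 'ft_torque': array([-0.00491362,  0.01456128,  0.01936619]), 'grip_width': 0.08510773311582202}
```

View pics/scene0.png

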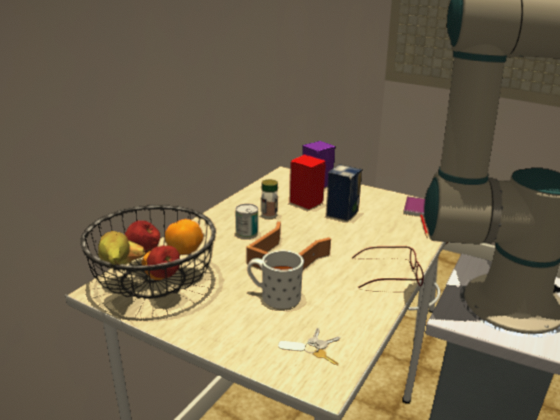

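View pics/top0.png

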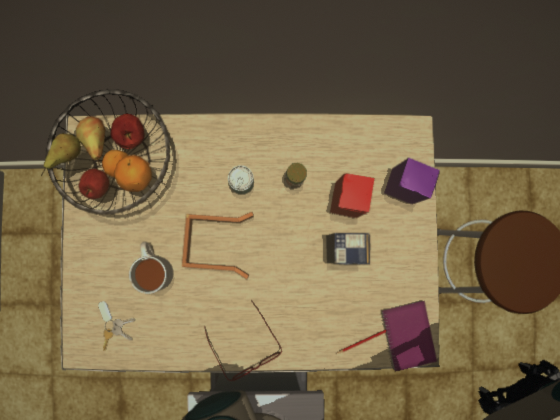

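Candidates: the dark blue box at top (348,249) / scene (344,192), the red one at (354,195) / (307,181) and the purple one at (413,181) / (319,155). The task says dark blue, so I choose the first. The bay is at (215,243) with its mouth to the right (-y). I'll measure and check a crop.

```bash
python3 - <<'E'
from h import *
c=bot.read_camera("top"); P=cloud(c); im=c["image"]; hsv=cv2.cvtColor(im,cv2.COLOR_RGB2HSV)
cv2.imwrite("pics/crop0.png",cv2.resize(im[150:320,170:450,::-1],None,fx=2.8,fy=2.8))
def top(box,zlo,zhi,n):
    u0,v0,u1,v1=box; m=np.zeros(P.shape[:2],bool); m[v0:v1,u0:u1]=1
    m&=(P[...,2]>zlo)&(P[...,2]<zhi)
    q=P[m]; r=cv2.minAreaRect((q[:,:2]*1000).astype(np.float32)); print(n,len(q),"z",np.median(q[:,2]).round(3),"c",np.round(r[0]),"size",np.round(r[1]),"ang",round(r[2],1)); print(cv2.boxPoints(r).round().tolist())
    return q
top((315,222,385,280),.115,.15,"blue")
top((325,165,382,222),.1,.15,"red")
top((380,150,445,210),.1,.15,"purple")
top((220,160,260,200),.055,.09,"tin"); top((280,155,312,195),.08,.11,"jar"); top((128,255,170,297),.08,.1,"mug")
q=top((175,205,260,285),.036,.055,"bay")
s=q*1000
# walls straight parts: bin by y
for y in range(int(s[:,1].min()),int(s[:,1].max())+1,10):
    k=s[(s[:,1]>=y)&(s[:,1]<y+10)]; mx=k[:,0].mean() if len(k) else 0
    a=k[k[:,0]<mx,0]; b=k[k[:,0]>=mx,0]
    if len(a) and len(b): print(y,"lo",a.min().round(),a.max().round(),"hi",b.min().round(),b.max().round(),len(k))
E
```

```text
blue 1110 z 0.129 c [ 487. -204.] size [76. 65.] ang 89.6
[[455.0, -242.0], [519.0, -242.0], [520.0, -166.0], [455.0, -166.0]]
red 1201 z 0.129 c [ 604. -214.] size [66. 78.] ang 78.3
[[560.0, -238.0], [636.0, -254.0], [649.0, -189.0], [573.0, -174.0]]
purple 1217 z 0.129 c [ 635. -353.] size [80. 68.] ang 68.0
[[589.0, -377.0], [652.0, -402.0], [682.0, -329.0], [619.0, -303.0]]
tin 539 z 0.069 c [645.  31.] size [56. 56.] ang 38.0
[[606.0, 35.0], [640.0, -9.0], [685.0, 26.0], [650.0, 70.0]]
jar 354 z 0.098 c [652. -91.] size [44. 43.] ang 0.1
[[630.0, -69.0], [630.0, -113.0], [674.0, -113.0], [674.0, -69.0]]
mug 269 z 0.089 c [435. 230.] size [80. 80.] ang 48.4
[[378.0, 227.0], [438.0, 174.0], [491.0, 234.0], [431.0, 287.0]]
bay 818 z 0.045 c [504.  86.] size [153. 149.] ang 85.1
[[423.0, 16.0], [571.0, 3.0], [585.0, 155.0], [437.0, 168.0]]
3 lo 561.0 565.0 hi 567.0 572.0 20
13 lo 424.0 433.0 hi 556.0 570.0 33
23 lo 426.0 440.0 hi 552.0 565.0 47
33 lo 431.0 446.0 hi 550.0 561.0 47
43 lo 438.0 449.0 hi 550.0 559.0 36
53 lo 442.0 451.0 hi 552.0 561.0 45
63 lo 442.0 451.0 hi 552.0 561.0 37
73 lo 444.0 451.0 hi 553.0 561.0 39
83 lo 447.0 455.0 hi 554.0 564.0 35
93 lo 447.0 456.0 hi 554.0 563.0 49
103 lo 447.0 456.0 hi 555.0 563.0 36
113 lo 449.0 456.0 hi 557.0 566.0 39
123 lo 449.0 458.0 hi 557.0 566.0 46
133 lo 449.0 458.0 hi 559.0 566.0 38
143 lo 451.0 523.0 hi 525.0 568.0 102
153 lo 451.0 498.0 hi 501.0 568.0 165
163 lo 451.0 456.0 hi 460.0 463.0 4
```

View pics/crop0.png

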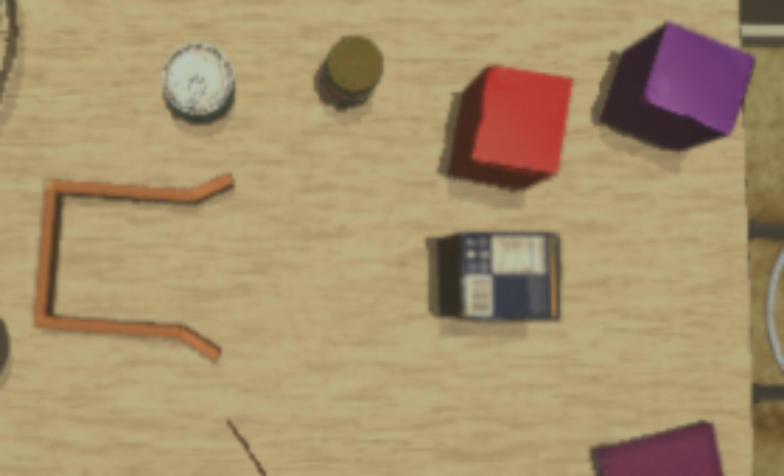

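The crop confirms the dark blue box with its end label up, about (500,275) in the crop, clear of the red box. Box centre is (0.487,-0.204), within 0.5° of world y. The bay midline heads about 4.9° from +y towards +x and passes x=0.488 where the fallen box will lie. I approach from -y with the jaws half open along world x.

```bash
python3 -m jog '[[[0.64,0.4,0,0,0,1,0],[0.64,0.4,0,0,0,1,0],[0.64,0.4,0,0,0,1,0],[0.64,0.4,0,0,0,1,0],[0.64,0.4,0,0,0,1,0],[0.64,0.4,0,0,0,1,0],[0.64,0.4,0,0,0,1,0],[0.64,0.4,0,0,0,1,0],[0.64,0.4,0,0,0,1,0],[0.64,0.4,0,0,0,1,0]]]'
```

```text
t: 1.4
eef_pos: [0.4932, -0.3052, 0.2458]
eef_rot: [-0.001, 0.98, -0.197, -0.004]
ft_force: [0.1, -0.1, 0.0]
grip_width: 0.0429
```

```bash
python3 -m jog '[[[-0.03,0,-0.4,0,0,0.8,0],[-0.03,0,-0.4,0,0,0.8,0],[-0.03,0,-0.4,0,0,0.8,0],[-0.03,0,-0.4,0,0,0.8,0],[-0.03,0,-0.4,0,0,0.8,0],[-0.03,0,-0.4,0,0,0.8,0],[0,0,-0.4,0,0,0.7,0],[0,0,-0.05,0,0,0,0],[0,0,0,0,0,0,0],[0,0,0,0,0,0,0]]]'; python3 - <<'E'
from h import *
c=bot.read_camera("scene"); cv2.imwrite("pics/s1.png",cv2.resize(c["image"][100:300,220:500,::-1],None,fx=2.8,fy=2.8)); print(bot.get_state()["eef_pos"])
P=cloud(c); m=(P[...,0]>.42)&(P[...,0]<.56)&(P[...,1]<-.255)&(P[...,1]>-.36)&(P[...,2]<.17); print(np.nanpercentile(P[m],[1,99],axis=0).round(3) if m.any() else None)
E
```

```text
t: 2.65
eef_pos: [0.4869, -0.3026, 0.1259]
eef_rot: [-0.002, 1.0, 0.002, -0.006]
ft_force: [0.5, -0.6, -0.0]
grip_width: 0.0426
[ 0.48694054 -0.30259693  0.12600189]
[[ 0.421 -0.358 -0.742]
 [ 0.54  -0.26   0.17 ]]
```

View pics/s1.png

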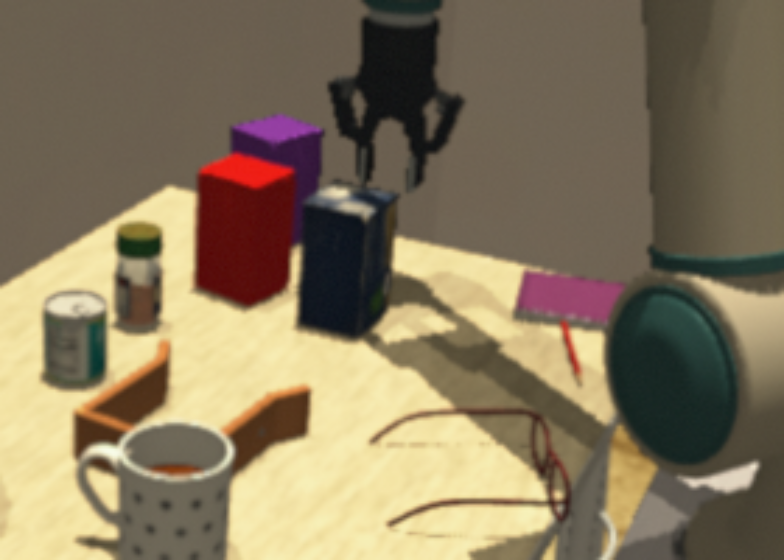

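The fingers (crop 360–415,185) stand behind the box's upper end. Start the tipping push.

```bash
python3 -m jog '[[[0,0.4,0,0,0,0,0],[0,0.4,0,0,0,0,0],[0,0.25,0,0,0,0,0],[0,0.2,0,0,0,0,0],[0,0.2,0,0,0,0,0],[0,0.2,0,0,0,0,0],[0,0.2,0,0,0,0,0],[0,0.2,0,0,0,0,0],[0,0,0,0,0,0,0],[0,0,0,0,0,0,0]]]'; python3 - <<'E'
from h import *
c=bot.read_camera("scene"); cv2.imwrite("pics/s2.png",cv2.resize(c["image"][100:300,220:500,::-1],None,fx=2.8,fy=2.8))
E
```

```text
t: 3.95
eef_pos: [0.4875, -0.2147, 0.1276]
eef_rot: [-0.001, 1.0, 0.002, -0.005]
ft_force: [0.6, -0.7, 1.1]
grip_width: 0.0425
```

View pics/s2.png

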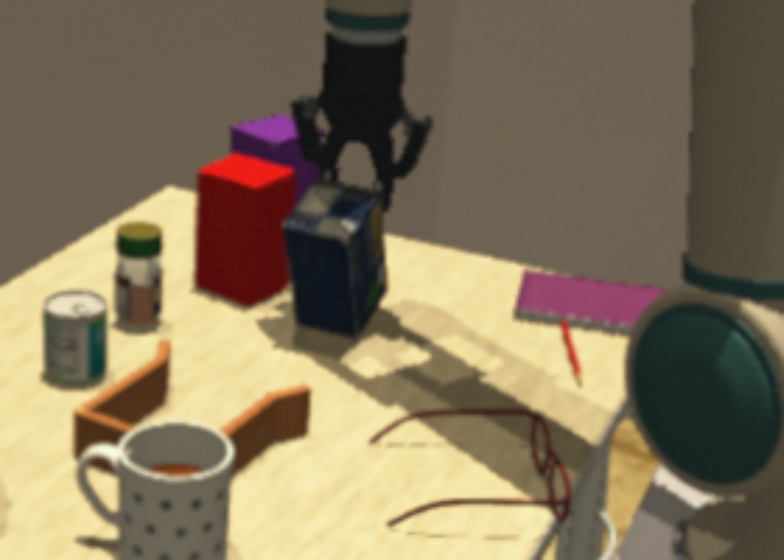

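The box is tilting on its lower edge (base edge at crop ~(330,330), barely moved). Continue.

```bash
python3 -m jog '[[[0,0.25,0,0,0,0,0],[0,0.25,0,0,0,0,0],[0,0.25,0,0,0,0,0],[0,0.25,0,0,0,0,0],[0,0,0,0,0,0,0],[0,0,0,0,0,0,0],[0,0,0,0,0,0,0],[0,0,0,0,0,0,0],[0,0,0,0,0,0,0],[0,0,0,0,0,0,0]]]'; python3 - <<'E'
from h import *
c=bot.read_camera("scene"); P=cloud(c); hsv=cv2.cvtColor(c["image"],cv2.COLOR_RGB2HSV)
m=(P[...,0]>.4)&(P[...,0]<.55)&(P[...,1]>-.23)&(P[...,1]<.01)&(P[...,2]>.02)&(P[...,2]<.1); m[:, :]&=True
print(np.percentile(P[m],[1,10,50,90,99],axis=0).round(3))
cv2.imwrite("pics/s3.png",cv2.resize(c["image"][100:300,220:500,::-1],None,fx=2.8,fy=2.8))
E
```

```text
t: 5.25
eef_pos: [0.4872, -0.1721, 0.1272]
eef_rot: [-0.001, 1.0, 0.001, -0.005]
ft_force: [-0.6, -0.7, -0.1]
grip_width: 0.043
[[ 0.452 -0.159  0.021]
 [ 0.453 -0.137  0.029]
 [ 0.475 -0.06   0.064]
 [ 0.51  -0.034  0.075]
 [ 0.519 -0.031  0.076]]
```

View pics/s3.png

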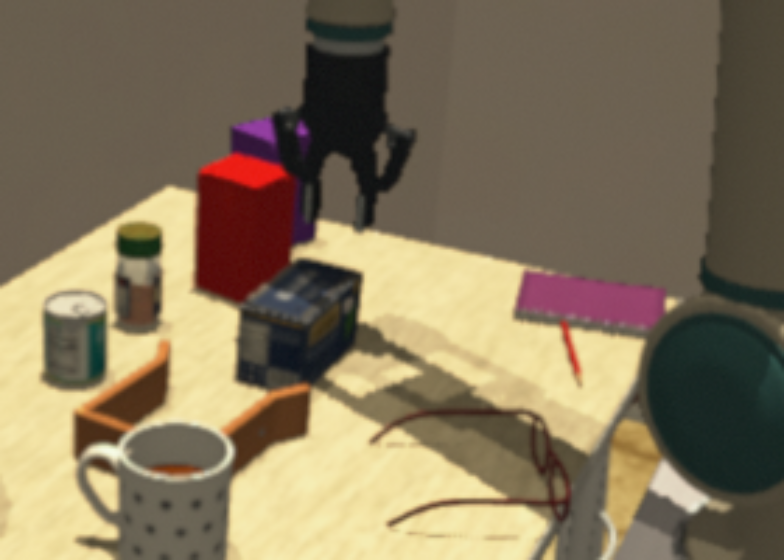

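The box lies flat with the lid up, at x .452–.519, y -.161…-.031, 75 mm high. It is on the bay's midline but 5° off in heading. I back off, lower, and turn the jaws -5° so that two-finger contact aligns it.

```bash
python3 -m jog '[[[0,-0.4,0,0,0,-0.3,0],[0,-0.4,0,0,0,-0.3,0],[0,-0.4,0,0,0,-0.3,0],[-0.1,0,-0.4,0,0,-0.3,0],[0,0,-0.4,0,0,0,0],[0,0,-0.4,0,0,0,0],[0,0,-0.4,0,0,0,0],[0,0,-0.4,0,0,0,0],[0,0,0,0,0,0,0],[0,0,0,0,0,0,0]]]'
```

```text
t: 6.55
eef_pos: [0.4817, -0.223, 0.0397]
eef_rot: [-0.002, 0.999, -0.043, -0.006]
ft_force: [-0.2, 0.2, 0.1]
grip_width: 0.0428
```

```bash
python3 -m jog '[[[0.03,0.4,0,0,0,0,0],[0.03,0.4,0,0,0,0,0],[0.03,0.3,0,0,0,0,0],[0.03,0.3,0,0,0,0,0],[0.03,0.3,0,0,0,0,0],[0.03,0.3,0,0,0,0,0],[0.03,0.3,0,0,0,0,0],[0.03,0.3,0,0,0,0,0],[0,0,0,0,0,0,0],[0,0,0,0,0,0,0]]]'; python3 - <<'E'
from h import *
c=bot.read_camera("top"); P=cloud(c); save(c,"top4")
m=(P[...,0]>.44)&(P[...,0]<.56)&(P[...,1]>-.14)&(P[...,1]<.12)&(P[...,2]>.062)&(P[...,2]<.085)
q=(P[m][:,:2]*1000).astype(np.float32); r=cv2.minAreaRect(q); print(r, cv2.boxPoints(r).round().tolist())
cv2.imwrite("pics/t4.png",cv2.resize(c["image"][150:320,170:450,::-1],None,fx=2.8,fy=2.8))
E
```

```text
t: 7.8
eef_pos: [0.4929, -0.1112, 0.0416]
eef_rot: [-0.001, 0.999, -0.043, -0.005]
ft_force: [-0.2, 0.1, -0.2]
grip_width: 0.0429
((492.4039001464844, -37.548789978027344), (149.5463409423828, 76.2658462524414), 76.7723159790039) [[438.0, -102.0], [512.0, -119.0], [547.0, 27.0], [472.0, 44.0]]
```

View pics/t4.png

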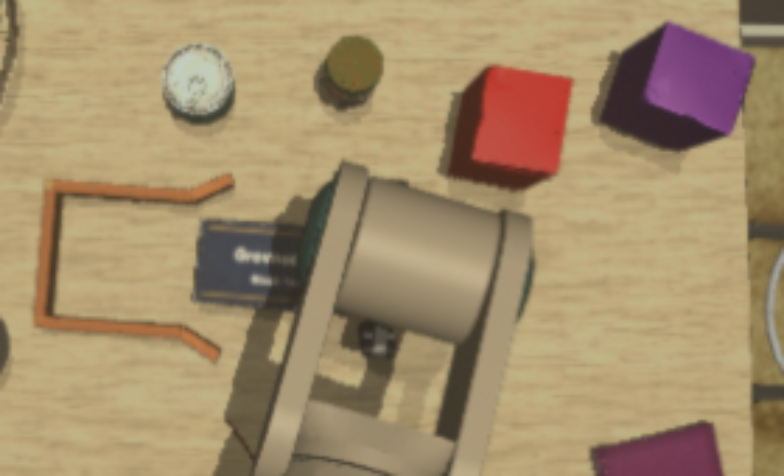

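The box's far end (crop ~(198,260)) enters the flare centred, with its slant parallel to the back wall. Push on.

```bash
python3 -m jog '[[[0.02,0.3,0,0,0,0,0],[0.02,0.3,0,0,0,0,0],[0.02,0.3,0,0,0,0,0],[0.02,0.3,0,0,0,0,0],[0.02,0.3,0,0,0,0,0],[0.02,0.3,0,0,0,0,0],[0.02,0.3,0,0,0,0,0],[0.02,0.3,0,0,0,0,0],[0,0,0,0,0,0,0],[0,0,0,0,0,0,0]]]'; python3 - <<'E'
from h import *
c=bot.read_camera("top"); P=cloud(c)
s=P[(P[...,0]>.45)&(P[...,0]<.56)&(P[...,1]>0.03)&(P[...,1]<.18)&(P[...,2]>.03)&(P[...,2]<.085)]
for x in (.47,.485,.5,.515,.53):
    k=s[abs(s[:,0]-x)<.006]; b=k[k[:,2]>.062,1]; w=k[(k[:,2]<.052)&(k[:,1]>.13),1]
    print(x, "box far",b.max().round(4) if len(b) else None,"wall",(w.min().round(4),w.max().round(4)) if len(w) else None)
E
```

```text
t: 9.1
eef_pos: [0.4995, -0.0084, 0.0416]
eef_rot: [-0.001, 0.999, -0.043, -0.005]
ft_force: [-0.4, -0.4, 0.5]
grip_width: 0.0429
0.47 box far 0.121 wall (np.float64(0.1525), np.float64(0.1615))
0.485 box far 0.1384 wall (np.float64(0.1531), np.float64(0.1618))
0.5 box far 0.1368 wall (np.float64(0.1517), np.float64(0.1591))
0.515 box far 0.1348 wall (np.float64(0.1503), np.float64(0.1621))
0.53 box far 0.135 wall (np.float64(0.1495), np.float64(0.1595))
```

About 15 mm left.

```bash
python3 -m jog '[[[0.01,0.1,0,0,0,0,0],[0.01,0.1,0,0,0,0,0],[0.01,0.1,0,0,0,0,0],[0.005,0.05,0,0,0,0,0],[0.005,0.05,0,0,0,0,0],[0.005,0.05,0,0,0,0,0],[0.005,0.05,0,0,0,0,0],[0.005,0.05,0,0,0,0,0],[0.005,0.05,0,0,0,0,0],[0.005,0.05,0,0,0,0,0]]]'
```

```text
t: 10.4
eef_pos: [0.5019, 0.0055, 0.0428]
eef_rot: [0.012, 0.999, -0.044, -0.005]
ft_force: [-1.6, -12.3, 2.0]
grip_width: 0.043
```

12 N of resistance means the wall has been met. One more gentle press, then back off and up.

```bash
python3 -m jog '[[[0.005,0.08,0,0,0,0,0],[0.005,0.08,0,0,0,0,0],[0,0,0,0,0,0,0],[0,-0.2,0,0,0,0,0],[0,-0.5,0,0,0,0,0],[0,-0.5,0,0,0,0,0],[0,-0.5,0,0,0,0,0],[0,-0.5,0.5,0,0,0,0],[0,-0.5,0.7,0,0,0,0],[0,-0.5,0.7,0,0,0,0]]]'; python3 -m jog '[[[-0.3,-1,0.7,0,0,0,0],[-0.3,-1,0.7,0,0,0,0],[-0.3,-1,0.3,0,0,0,0],[-0.3,-1,0,0,0,0,0],[-0.3,-1,0,0,0,0,0],[-0.3,-0.5,0,0,0,0,0],[0,0,0,0,0,0,0],[0,0,0,0,0,0,0],[0,0,0,0,0,0,0],[0,0,0,0,0,0,0]]]'; python3 - <<'E'
from h import *
c=bot.read_camera("top"); P=cloud(c)
cv2.imwrite("pics/t5.png",cv2.resize(c["image"][150:320,90:370,::-1],None,fx=2.8,fy=2.8))
s=P[(P[...,0]>.45)&(P[...,0]<.56)&(P[...,1]>-0.03)&(P[...,1]<.18)&(P[...,2]>.03)&(P[...,2]<.085)]
b=s[s[:,2]>.062]; r=cv2.minAreaRect((b[:,:2]*1000).astype(np.float32)); print(r,np.median(b[:,2]))
for x in (.485,.5,.515,.53):
    k=s[abs(s[:,0]-x)<.006]; w=k[(k[:,2]<.052)&(k[:,1]>.13),1]; t=k[k[:,2]>.062,1]
    print(x,"far",t.max().round(4),"wall",w.min().round(4),w.max().round(4))
for n,u in (("tin",(220,160,260,200,.055,.09)),("jar",(280,155,312,195,.08,.11)),("mug",(128,255,170,297,.08,.1))):
    q=P[u[1]:u[3],u[0]:u[2]].reshape(-1,3); q=q[(q[:,2]>u[4])&(q[:,2]<u[5])]; print(n,np.round(cv2.minAreaRect((q[:,:2]*1000).astype(np.float32))[0]))
E
```

```text
t: 11.65
eef_pos: [0.5001, -0.1254, 0.1185]
eef_rot: [0.016, 0.999, -0.042, -0.008]
ft_force: [1.3, -0.1, 0.5]
grip_width: 0.043
t: 12.9
eef_pos: [0.4272, -0.3515, 0.1919]
eef_rot: [0.016, 0.999, -0.04, -0.004]
ft_force: [-0.6, 0.4, -0.3]
grip_width: 0.0426
((505.3606872558594, 85.87613677978516), (129.22586059570312, 68.29386901855469), 85.67117309570312) 0.07629479137785489
0.485 far 0.1497 wall 0.1555 0.1616
0.5 far 0.1499 wall 0.1563 0.1597
0.515 far 0.1497 wall 0.1537 0.1613
0.53 far 0.148 wall 0.1543 0.1593
tin [645.  31.]
jar [652. -91.]
mug [435. 231.]
```

View pics/t5.png

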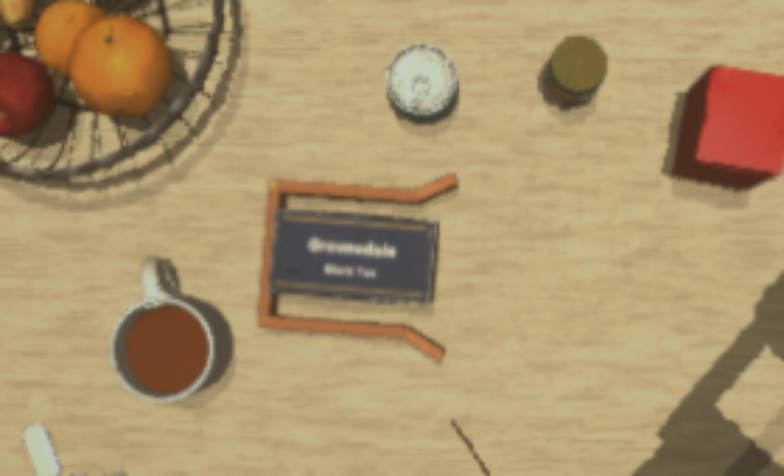

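The box lies lid up between the walls, its far end (crop ~(275,255)) touching the back wall, and the mug, tin and jar have not moved. Hand in.

```bash
python3 -c "from plant import bot; print(bot.sign_off())"
```

```text
the job is handed in; nothing more can be done
None
```

The job is done and handed in at about 13 s. I tipped the tea box towards the bay by pushing high on its lid face. I then slid it in with two-finger pushes on its near end and backed the arm off.

- **Box position:** it lies flat with its lid up, with its top at 76 mm as measured. Its middle is at about (0.505, 0.086), on the bay's midline, and its heading is within about 1° of the bay's.
- **Back wall:** the box's far end measures y ≈ 0.150 m, where the wall's inner face was first measured (0.150–0.153 m). In the last image the lowest wall pixels I could separate from the box read 0.154–0.156 m. I put that 4–6 mm down to depth mixing at the edge, because the push met about 12 N at the end and the picture shows no gap.
- **Bystanders:** the mug, tin and jar are within 1 mm of where they started.

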